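# Check a press spindle's thread with a thread comb

## Task

Take the blue-handled thread comb out of its rack and seat its teeth fully in the thread on top of the clamped press spindle, feeling gently for the grooves and never forcing it. Keep light pressure on it for a second to see that it beds flat along its whole length, upright and in line with the spindle, then put it back fully home in its own slot in the rack, leaving the other combs and the things on the bench as they are.

Things in the scene. Friction and masses are not known exactly. Their poses are not given: they have to be found in the camera images.
- spindle: Bare steel screw-press spindle, fixed: lying level in two dark V-blocks with grey clamp bows (118 mm either way from the middle, up to 149 mm above the bench). Origin on the bench under the middle of its thread; x along its axis, z up. Axis 75 mm above the bench. It is clamped at any turn, so where the grooves come along its top differs every time and is not given: find them by touch or by eye.
- thread_top (a point): Point on the crest line along the spindle's top, mid-thread, 107.5 mm above the bench; axes as spindle. Square-form thread 65 mm in diameter, pitch 10 mm, grooves 5 mm deep, 5.2 mm wide at the crests and 4.7 mm at the bottom, ridges 4.8 mm wide on top. It reaches at least 60 mm either way from here.
- blue_comb: Thread comb, 10 mm pitch, about 80 g: steel leaf 56 mm long, 3 mm thick, five teeth down (4.6 mm long, 3.8 mm wide at base, 3.3 at tip), between blue grip scales 60 x 12 x 40 mm high. Origin mid-length on the teeth's base line, which rests on the thread's crests when seated (0.7 mm play to each flank); teeth standing on ridges leave it 4.6 mm high. x along the leaf, z up; both ends alike.
- blue_comb_grip (a point): Point to grasp the blue comb, in the middle of its thickness and length, 40 mm above blue_comb (the grip runs from 24 mm below to 16 mm above this point); axes as blue_comb. In the rack it is 54 mm above the bench.
- blue_end_a (a point): One end of the base line of the blue comb's teeth: 25 mm from its origin towards -x.
- blue_end_b (a point): The other end of that line: 25 mm from its origin towards +x.
- rack: Light wooden block 250 x 60 x 30 mm (x along it), fixed; origin under its centre. Three slots in a row along x at -80, 0 and +80 mm, each 66 mm long, 7 mm wide, 24 mm deep. A comb hangs by the lower edges of its grip on the rack's top, its origin 14 mm above the bench; the leaf has 2 mm of room each side, 5 mm at each end. Which comb is in which slot changes.
- green_comb: A comb like the blue one, with green grip and 8 mm pitch, in the rack; leave it. Origin and axes as for the blue comb.
- yellow_comb: The same with yellow grip and 12 mm pitch; leave it.
- mallet: Light wooden mallet lying on the bench, head 85 mm long and 47 mm thick, handle 250 mm; origin under its head. Leave it.
- bench_block: Steel block 65 mm square on a black rubber foot, 36 mm high in all; leave it.
- mandrel: Tapered steel ring mandrel with a dark wooden handle, 280 mm long, lying; origin under its thin end. Leave it.
- caliper: Steel slide caliper 190 mm long, lying flat; leave it.
- ring_dish: White bowl 90 mm wide, 28 mm high; leave it.
- oil_bottle: Brown bottle 44 mm wide, 100 mm high; leave it.

How it is judged:
By the outcome, as a careful person would: the job done as asked, in the order asked, and still so for the second after the job is handed in, with the robot touching nothing.
It also fails if it takes over 54 s, if anything falls off the work surface, if the arm or the gripper's body presses on something with over 40 N, if the wrist force passes 120 N, or if a joint passes its speed limit or range.

## Robot

A 6-joint arm with a two-finger parallel gripper is mounted at the origin on the work surface. World frame = base frame: x ahead of the robot, y to its left, z up, the work surface at z = 0. Lengths are in m, angles in rad, forces in N, time in s.
With the tool pointing down it reaches from about 0.325 to 0.775 m from the base axis. Payload 5.5 kg.
Tool frame: the origin (TCP) lies on the centre line of the jaws, within the pads' length; the fingertips stand env.tips_ahead ahead of it and the grasp point (between the pads) lies 6 mm ahead of it (env.tips_ahead is the distance from the TCP to the fingertips, in m); z points along the fingers, y is the direction in which the jaws open and shut (so a half turn about z gives the same grasp; the last joint's range is limited). The gripper opens to 85 mm and grips with 20 to 120 N. Pads are 22 mm wide; open, the fingers measure 114 mm over their backs; the gripper's body (76 mm by 85 mm) begins 54 mm behind the grasp point. The pads swing forward as they close: fully open they stand 13 mm farther back than shut.
Start: joints at [1.132, 0.091, 1.231, -0, 1.82, -0.057], TCP at [0.224, 0.557, 0.256] pointing down, gripper open.
Joint ranges: [-2.87, 2.87], [-0.86, 2.18], [0.17, 2.46], [-1.51, 4.65], [0.06, 2.69], [-2.65, 2.65]. Speed limits (rad/s): [2.57, 2.57, 3.01, 3.14, 3.14, 3.14].

## Interface

Orientations are given as a unit quaternion [w, x, y, z].
In Python, from station import env, grab_frame, camera_info gives the robot as it stands.
- The arm moves only by the tool jog_arm, never from a script. Its argument "plan" is a list of rows, each a list of 7 numbers: the shift along the tool's x, y, z in mm, then the turn, a rotation vector about the tool's x, y, z in rad, then the closure, from 0 (fully open) to 1 (shut). A call has 1 to 8 rows; each row is the pose to reach, as a shift and turn from the pose commanded when the call began, along the tool's axes at that moment; what a row does not reach only later rows make up. A row lasts 1/10 s, in which the tool goes at most 50 mm and 8.59 degrees, less where a joint would pass 70% of its speed; a pose out of reach is approached as far as the arm can. A call with a gripper value outside its range is refused whole. The fingers move at their own pace and stop on an object; "grip_force" is the grip in N (left out, the last holds). Time passes only in rows, so rows that repeat a pose let the fingers close. It gives the time, the measured TCP pose, the force and the opening at its end, in the units of the state.
- env.sense(): the state, without advancing time (a new reading comes with each control period).
- grab_frame(name): name is "side" or "top" or "wrist"; returns the picture (400x640x3 uint8, red, green, blue); there is no depth.
- camera_info(name): a dict with "vertical_fov" (degrees; the focal length in pixels is half the picture's height over the tangent of half this angle, whatever the lens; pixels are square), "cx", "cy" (the principal point, pixels), "pose" (4x4, takes a point from camera to world coordinates). Camera axes: x right, y up, looking along -z (the intrinsics and any distortion apply to the point x, -y, -z); pixel columns grow to the right and rows downward; lengths in m; the calibration is good to about 2 mm. A picture is of the moment at which its call begins: read the wrist's pose just before it. camera_info takes no time and is no camera call; for the wrist camera it gives the pose at the moment of the call.
- env.sign_off(): hands the job in, once; it reports no verdict.
The state is a dict: "time": time; "joints": joint angles; "dq": joint speeds; "joint_efforts": joint torques, N m; "tcp_pos": TCP position; "orientation": TCP orientation; "contact_force": force on the tool from outside, world axes, zero at the start; "wrist_torque": the same for the moment, N m; "grip_width": finger opening in m.
Only numpy, scipy, OpenCV 4.12 (cv2) and the standard library are available. Lean on these libraries where they do the work, as an engineer would, in place of code of your own. Each camera call takes 0.05 s, during which the arm holds its last target.

## Working session

There is one attempt and no reset: what is moved stays moved. The work goes in short steps, Python scripts to look and compute and a tool call to move; the robot and the scene stay as the last step left them, time stands still between calls to the robot, and variables do not carry over. Pictures are saved under pics/ and viewed, and the job is handed in when it is done.

Besides the shell and the picture viewer there is one more tool, called after ">>>" as a command line: name --pt "numbers of a row" for each row, then --argument value for the rest. jog_arm: Moves the arm, as the interface text tells. Its arguments: {"type":"object","properties":{"plan":{"type":"array"},"grip_force":{"type":"number"}},"required":["plan"]}

```bash
ls; mkdir -p pics
python3 - <<'E'
from station import env, grab_frame, camera_info
import cv2
print(env.sense(), env.tips_ahead)
for n in("side","top","wrist"):
    i=camera_info(n); print(n,i)
    cv2.imwrite(f"pics/{n}0.png",grab_frame(n)[:,:,::-1])
E
```

```text
pics
{'time': 0.0, 'joints': array([ 1.13231123e+00,  9.18561213e-02,  1.23187409e+00,  1.08445081e-05,
        1.81982658e+00, -5.67064840e-02]), 'dq': array([-0.00138719,  0.0003139 , -0.00070388,  0.00067782, -0.000236  ,
       -0.00036776]), 'joint_efforts': array([-2.06990902e-03, -4.58728087e+01, -4.18017197e+01, -4.26048400e-04,
        1.18074691e-02,  2.66416487e-05]), 'tcp_pos': array([0.22344335, 0.55658411, 0.25515914]), 'orientation': array([-2.45774442e-04,  1.89730722e-01,  9.81835673e-01, -9.50828430e-04]), 'contact_force': array([0.0041798 , 0.22183964, 0.02791585]), 'wrist_torque': array([ 0.02404619, -0.01604504, -0.0323828 ]), 'grip_width': 0.08522028759341004} 0.025
side {'vertical_fov': 51.77479049134779, 'cx': 316.417625137157, 'cy': 194.65217710089652, 'pose': array([[ 0.94920236,  0.19324844, -0.24833429,  0.24259532],
       [-0.3146487 ,  0.5745605 , -0.75556365, -0.88649487],
       [-0.00332843,  0.79532086,  0.60617955,  0.81277967],
       [ 0.        ,  0.        ,  0.        ,  1.        ]])}
top {'vertical_fov': 48.804543919379825, 'cx': 323.3994784859681, 'cy': 199.6769864440909, 'pose': array([[-0.0220101 ,  0.98524259, -0.16974274,  0.29622698],
       [-0.99974277, -0.0226197 , -0.00165812,  0.00427624],
       [-0.00547318,  0.16966258,  0.98548701,  1.36994671],
       [ 0.        ,  0.        ,  0.        ,  1.        ]])}
wrist {'vertical_fov': 69.86682260385149, 'cx': 319.79725807376883, 'cy': 195.1626485206772, 'pose': array([[ 0.37241424, -0.88129434, -0.29090877,  0.14811641],
       [ 0.92806541,  0.35314063,  0.11826364,  0.58651219],
       [-0.00149337, -0.31402543,  0.9494134 ,  0.37253658],
       [ 0.        ,  0.        ,  0.        ,  1.        ]])}
```

View pics/side0.png

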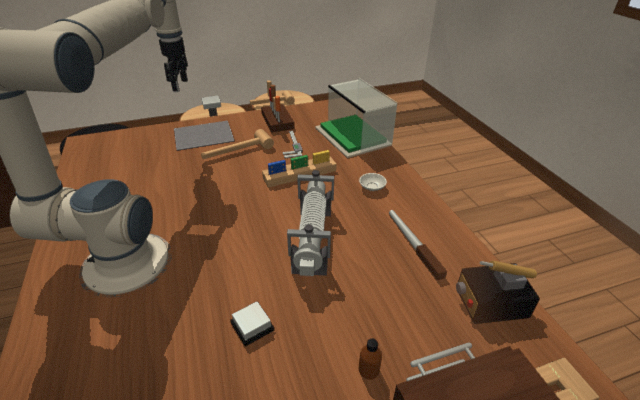

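View pics/top0.png

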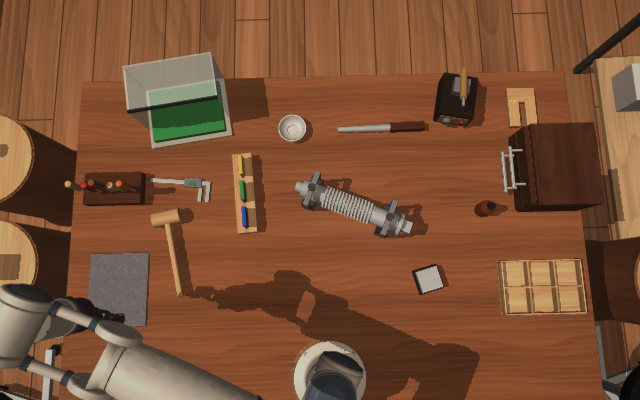

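View pics/wrist0.png

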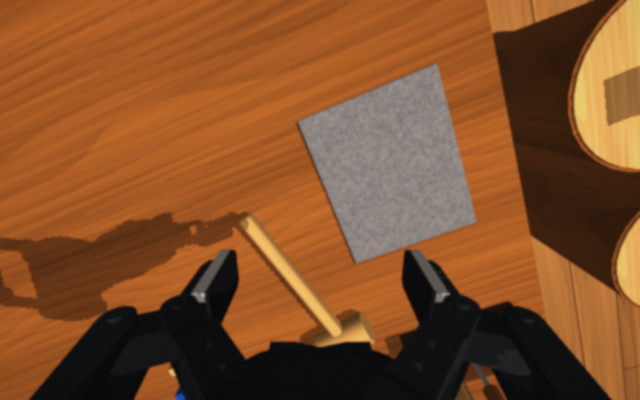

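The top view shows the rack at about (245,193) with blue nearest the base at (244,217), and the spindle from (300,187) to (410,227). I'll zoom in and measure.

```bash
cat > h.py <<'E'
import numpy as np, cv2
from station import env, grab_frame, camera_info
from scipy.spatial.transform import Rotation as R
def K(i):
    f=200/np.tan(np.radians(i['vertical_fov'])/2); return f,i['cx'],i['cy']
def p2w(i,u,v,z):
    f,cx,cy=K(i); P=i['pose']; d=P[:3,:3]@np.array([(u-cx)/f,-(v-cy)/f,-1]); o=P[:3,3]
    return o+d*(z-o[2])/d[2]
def w2p(i,X):
    f,cx,cy=K(i); P=i['pose']; c=P[:3,:3].T@(np.asarray(X,float)-P[:3,3]); return np.array([cx+f*c[0]/-c[2], cy-f*c[1]/-c[2]])
def pose(s=None):
    s=s or env.sense(); q=s['orientation']; return np.array(s['tcp_pos']),R.from_quat([q[1],q[2],q[3],q[0]])
E
python3 - <<'E'
import cv2
from h import *
t=cv2.imread('pics/top0.png'); s=cv2.imread('pics/side0.png')
cv2.imwrite('pics/tc.png',cv2.resize(t[140:250,220:420],None,fx=4,fy=4,interpolation=cv2.INTER_CUBIC))
cv2.imwrite('pics/sc.png',cv2.resize(s[140:290,250:400],None,fx=4,fy=4,interpolation=cv2.INTER_CUBIC))
i=camera_info('top')
for c in [(244,217),(242,190),(240,165)]: print(p2w(i,*c,0.07))
for c in [(300,187),(410,227)]: print(p2w(i,*c,0.1))
E
```

```text
[0.4732734  0.24376898 0.07      ]
[0.55526601 0.25048787 0.07      ]
[0.63276389 0.25728778 0.07      ]
[0.55433427 0.07432347 0.1       ]
[ 0.42914179 -0.2419607   0.1       ]
```

View pics/tc.png

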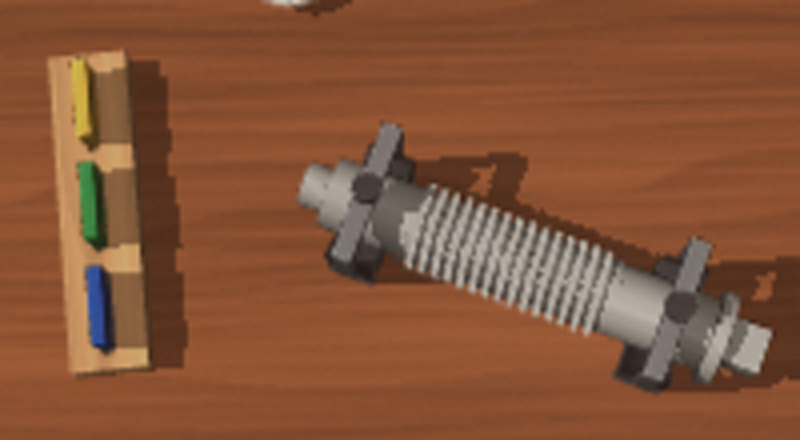

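View pics/sc.png

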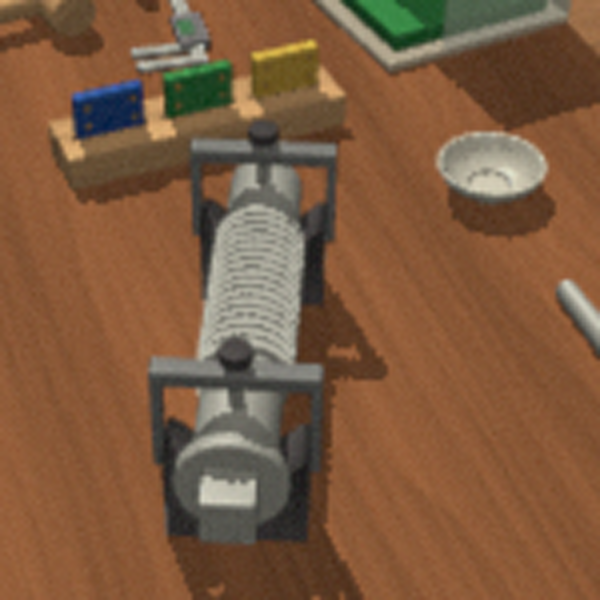

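```bash
cat >> h.py <<'E'
def down(yaw):
    a=np.radians(yaw); c,s=np.cos(a),np.sin(a)
    return R.from_matrix(np.array([[c,s,0],[s,-c,0],[0,0,-1]]))
def row(target,yaw,show=True):
    p,r=pose(); d=r.inv().apply(np.array(target)-p)*1000; t=(r.inv()*down(yaw)).as_rotvec()
    if show: print('row mm',np.round(d,1),'rot',np.round(t,4),'| tilt now',np.round(r.as_matrix()[:,2],4),'yaw',round(float(np.degrees(np.arctan2(*r.as_matrix()[1::-1,0]))),2),'p',np.round(p,4))
def snap(n,out,crop=None,f=1):
    i=camera_info(n); im=grab_frame(n)[:,:,::-1]; cv2.imwrite(f'pics/{out}_raw.png',im)
    if crop: im=im[crop[1]:crop[3],crop[0]:crop[2]]
    if f!=1: im=cv2.resize(im,None,fx=f,fy=f,interpolation=cv2.INTER_CUBIC)
    cv2.imwrite(f'pics/{out}.png',im)
    import json; json.dump({k:(v.tolist() if hasattr(v,'tolist') else v) for k,v in i.items()},open(f'pics/{out}.json','w'))
    return i
def info(out):
    import json; i=json.load(open(f'pics/{out}.json')); i['pose']=np.array(i['pose']); return i
E
python3 -c "
from h import *
row([0.473,0.244,0.25],184.8)"
```

```text
row mm [-348.  -197.1    5.7] rot [-1.500e-03 -4.000e-04 -4.656e-01] | tilt now [-7.0e-04 -1.4e-03 -1.0e+00] yaw 158.12 p [0.2235 0.5566 0.2554]
```

>>> jog_arm --pt "-348 -197 6 0 0 -0.4656 0" --pt "-348 -197 6 0 0 -0.4656 0" --pt "-348 -197 6 0 0 -0.4656 0" --pt "-348 -197 6 0 0 -0.4656 0" --pt "-348 -197 6 0 0 -0.4656 0" --pt "-348 -197 6 0 0 -0.4656 0" --pt "-348 -197 6 0 0 -0.4656 0" --pt "-348 -197 6 0 0 -0.4656 0" --grip_force 30

```text
time: 0.95
tcp_pos: [0.4689, 0.2488, 0.2502]
orientation: [-0.0, -0.042, 0.999, 0.0]
contact_force: [1.2, 0.5, 0.6]
grip_width: 0.0852
```

>>> jog_arm --pt "0 0 0 0 0 0 0" --pt "0 0 0 0 0 0 0" --pt "0 0 0 0 0 0 0"

```text
time: 1.25
tcp_pos: [0.4676, 0.2513, 0.2502]
orientation: [-0.0, -0.042, 0.999, 0.0]
contact_force: [-0.7, -0.2, 0.1]
grip_width: 0.0854
```

```bash
python3 -c "
from h import *
i=snap('wrist','w1'); row([0.473,0.244,0.25],184.8); print(env.sense()['time'],env.sense()['contact_force'])"
```

```text
row mm [-5.  -8.2  0.4] rot [ 0.0003 -0.0003  0.0016] | tilt now [-3.e-04  3.e-04 -1.e+00] yaw -175.11 p [0.4674 0.2517 0.2504]
1.3 [-0.46817308  0.04479412 -0.70665367]
```

View pics/w1.png

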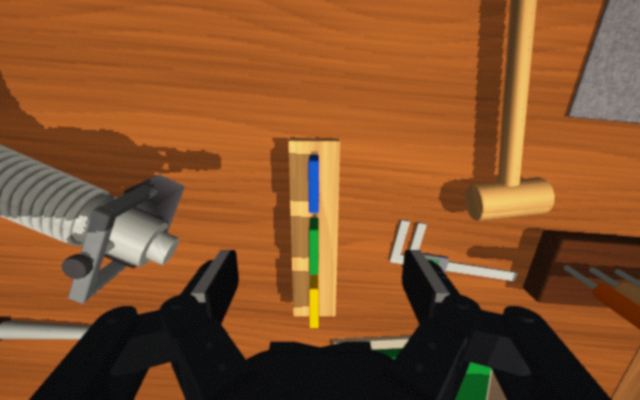

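```bash
python3 -c "
from h import *
im=cv2.imread('pics/w1_raw.png'); cv2.imwrite('pics/w1c.png',cv2.resize(im[120:340,240:400],None,fx=5,fy=5,interpolation=cv2.INTER_CUBIC)[:600,:])
hsv=cv2.cvtColor(im,cv2.COLOR_BGR2HSV); i=info('w1')
for nm,lo,hi in [('blue',(105,120,40),(130,255,255)),('green',(45,100,40),(80,255,255)),('yel',(22,180,120),(32,255,255))]:
    m=cv2.inRange(hsv,lo,hi); m[:,:280]=0;m[:,350:]=0;m[:130]=0
    ys,xs=np.nonzero(m); print(nm,xs.min(),xs.max(),ys.min(),ys.max(),cv2.minAreaRect(np.c_[xs,ys].astype(np.float32)))
    for y in range(ys.min(),ys.max()+1,6): q=xs[ys==y]; print(y,q.min(),q.max(),end='; ')
    print()
"
```

```text
blue 309 317 156 212 ((313.0, 184.0), (56.0, 8.0), 90.0)
156 311 316; 162 309 317; 168 309 317; 174 309 317; 180 309 317; 186 309 317; 192 309 317; 198 309 317; 204 310 317; 210 310 317; 
green 309 317 217 274 ((313.0, 245.5), (57.0, 8.0), 90.0)
217 314 314; 223 311 317; 229 310 317; 235 309 317; 241 309 317; 247 309 317; 253 309 317; 259 310 317; 265 310 317; 271 310 317; 
yel 309 318 275 327 ((313.5, 301.0), (52.0, 9.0), 90.0)
275 317 317; Traceback (most recent call last):
  File "<string>", line 8, in <module>
    for y in range(ys.min(),ys.max()+1,6): q=xs[ys==y]; print(y,q.min(),q.max(),end='; ')
                                                                ~~~~~^^
    return umr_minimum(a, axis, None, out, keepdims, initial, where)
ValueError: zero-size array to reduction operation minimum which has no identity
```

View pics/w1c.png

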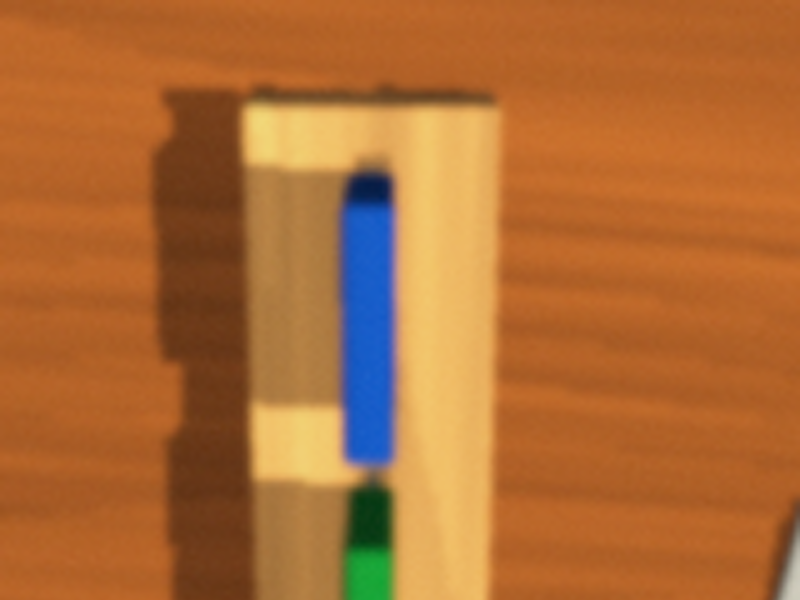

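```bash
python3 -c "
from h import *
i=info('w1')
im=cv2.imread('pics/w1_raw.png').astype(float)
b=im[:,:,0]-im[:,:,2]
# subpixel column edges at half max for blue
def edges(prof,x0):
    h=(prof.max()+prof.min())/2; k=np.nonzero(prof>h)[0]; l,r=k[0],k[-1]
    return x0+l-(prof[l]-h)/(prof[l]-prof[l-1]), x0+r+(prof[r]-h)/(prof[r]-prof[r+1])
L=[]
for y in range(164,211,2):
    e=edges(b[y,300:330],300); L.append((y,sum(e)/2,e[1]-e[0]))
L=np.array(L); print(np.polyfit(L[:,0]-187,L[:,1],1),L[:,2].mean())
G=im[:,:,0]; print(G[152:220,312:316].mean(1).round())
c=np.polyfit(L[:,0],L[:,1],1)
for y in (160.6,213,186.8): print(p2w(i,np.polyval(c,y),y,.07))
a=p2w(i,np.polyval(c,160.6),160.6,.07)-p2w(i,np.polyval(c,213),213,.07); print(np.linalg.norm(a),np.degrees(np.arctan2(a[1],a[0])))
# rack edges
g=im.mean(2)
for y in (150,200,250,290): print(y,np.abs(np.diff(g[y,280:350])).round()[:])
" | cut -c1-400
```

```text
[8.55793591e-03 3.13199381e+02] 10.33742899340987
[ 68.  68.  69.  71.  70.  70.  74.  86. 118. 159. 185. 197. 200. 200.
 200. 201. 200. 201. 200. 201. 201. 201. 200. 201. 201. 201. 201. 201.
 200. 201. 201. 200. 200. 202. 202. 202. 201. 201. 201. 201. 201. 200.
 200. 202. 201. 201. 202. 201. 201. 201. 200. 200. 202. 201. 201. 201.
 202. 200. 199. 194. 170. 126.  88.  68.  57.  40.  27.  21.]
[0.44704428 0.24223869 0.07      ]
[0.50613263 0.24731232 0.07      ]
[0.47570381 0.24469954 0.07      ]
0.059305771687257404 -175.09233038355055
150 [ 1.  1.  2.  1.  1.  2. 12. 37. 42. 18.  7.  3.  2.  1.  5.  3.  1.  1.
  3.  1.  0.  3.  0.  1.  0.  0.  0.  3.  3.  5.  5.  4.  3.  5.  3.  2.
  6.  6.  6.  2.  3.  3.  5.  1.  2.  1.  3.  3.  2.  1.  1.  2.  1.  0.
  3.  5.  2.  5.  9. 18. 13.  4.  0.  2.  2.  0.  0.  1.  2.]
200 [ 1.  1.  0.  1.  0.  3.  1.  5. 20. 33. 18.  0.  7.  2.  2.  0.  2.  2.
  3.  2.  2.  3.  0.  0.  1.  2.  5. 12. 13.  1.  3.  1.  1.  2.  0.  2.
  3. 12. 19. 14. 10.  9.  5.  3.  3.  0.  4.  1.  0.  1.  2.  1.  2.  3.
  1.  1.  3. 20. 22. 12.  2.  0.  1.  1.  2.  1.  1.  1.  2.]
250 [ 6.  1.  1.  0.  0.  0.  0.  1.  0.  8. 16. 16.  8.  0.  1.  3.  4.  2.
  3.  0.  2.  2.  2.  0.  2.  2.  5. 19. 12.  2.  4.  1.  2.  2.  0.  0.
  9. 27. 29. 17.  7.  0.  1.  2.  1.  1.  0.  1.  0.  2.  2.  1.  4.  3.
  1. 10. 25. 22.  7.  1.  0.  0.  0.  2.  2.  0.  0.  0.  2.]
290 [ 1.  0.  1.  4.  3.  2.  1.  0.  1.  0.  6. 12. 17. 11.  6.  6.  2.  1.
  1.  1.  1.  1.  2.  1.  2.  1.  7.  1.  8. 14.  8.  3.  0.  0.  0.  1.
  5.  6. 15. 12.  4.  2.  0.  1.  3.  1.  1.  0.  3.  3.  1.  3.  4.  1.
 10. 26. 27.  6.  2.  0.  2.  1.  0.  1.  0.  2.  1.  0.  0.]
```

```bash
python3 -c "
from h import *
row([0.4766,0.2448,0.060],184.91)"
```

```text
row mm [ -8.7  -7.7 190.4] rot [ 0.0003 -0.0003 -0.0003] | tilt now [-3.e-04  3.e-04 -1.e+00] yaw -175.11 p [0.4674 0.2517 0.2504]
```

>>> jog_arm --pt "-8.7 -7.7 30 0 0 0 0.3" --pt "-8.7 -7.7 70 0 0 0 0.5" --pt "-8.7 -7.7 110 0 0 0 0.6" --pt "-8.7 -7.7 145 0 0 0 0.6" --pt "-8.7 -7.7 170 0 0 0 0.6" --pt "-8.7 -7.7 183 0 0 0 0.6" --pt "-8.7 -7.7 190 0 0 0 0.6" --pt "-8.7 -7.7 190 0 0 0 0.6"

```text
time: 2.1
tcp_pos: [0.4771, 0.2444, 0.0604]
orientation: [-0.0, -0.042, 0.999, -0.0]
contact_force: [0.3, 0.4, -0.0]
grip_width: 0.0342
```

```bash
python3 -c "
from h import *
i=snap('wrist','w2'); row([0.4766,0.2448,0.060],184.91);s=env.sense(); print(s['contact_force'],s['grip_width'])"
```

```text
row mm [1.  0.5 1.5] rot [ 0.0004  0.0013 -0.001 ] | tilt now [ 1.3e-03  5.0e-04 -1.0e+00] yaw -175.15 p [0.4776 0.2444 0.0615]
[-0.30859438 -0.25199752  0.5053156 ] 0.03450149072642467
```

View pics/w2.png

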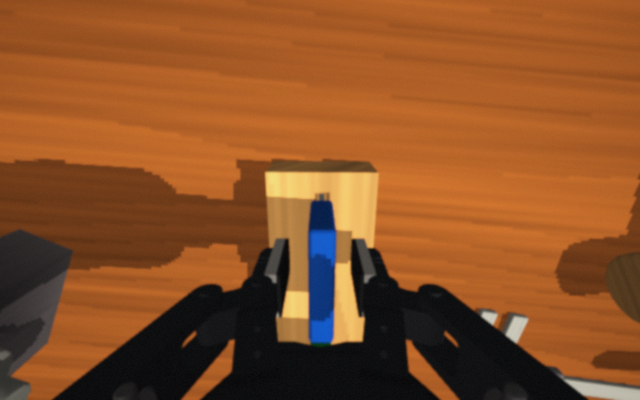

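>>> jog_arm --pt "1 0.5 0 0 0 0 0.8" --pt "1 0.5 0.5 0 0 0 0.9" --pt "1 0.5 0.5 0 0 0 1" --pt "1 0.5 0.5 0 0 0 1" --pt "1 0.5 0.5 0 0 0 1" --grip_force 45

```text
time: 2.65
tcp_pos: [0.4772, 0.2447, 0.0621]
orientation: [0.001, -0.042, 0.999, 0.001]
contact_force: [-1.1, 0.2, 6.4]
grip_width: 0.0115
```

```bash
python3 -c "
from h import *
row([0.4766,0.2448,0.060],184.91);s=env.sense(); print(s['contact_force'],s['wrist_torque'],s['grip_width'])"
```

```text
row mm [0.6 0.2 2.1] rot [ 0.0014  0.0029 -0.0019] | tilt now [ 0.0028  0.0017 -1.    ] yaw -175.2 p [0.4772 0.2447 0.0621]
[-1.06825711  0.16571883  6.40618357] [0.07398996 0.2379773  0.01551607] 0.011504547710767095
```

>>> jog_arm --pt "0 0 -1 0 0 0 1" --pt "0 0 -2 0 0 0 1" --pt "0 0 -3 0 0 0 1" --pt "0 0 -4 0 0 0 1" --pt "0 0 -4 0 0 0 1"

```text
time: 3.15
tcp_pos: [0.4763, 0.2441, 0.0638]
orientation: [-0.0, -0.042, 0.999, -0.0]
contact_force: [-0.9, 0.6, -0.9]
grip_width: 0.0111
```

```bash
python3 -c "
from h import *
row([0.4766,0.2448,0.060],184.91);s=env.sense(); print(s['contact_force'],s['wrist_torque'],s['grip_width'])"
```

```text
row mm [-0.4  0.7  3.8] rot [-0.0001 -0.0002 -0.002 ] | tilt now [-2.e-04 -1.e-04 -1.e+00] yaw -175.2 p [0.4763 0.2441 0.0638]
[-0.87202751  0.64448604 -0.85595962] [-0.02415663 -0.08906464 -0.02957701] 0.011090982828001847
```

>>> jog_arm --pt "0 0 -10 0 0 0 1" --pt "0 0 -30 0 0 0 1" --pt "0 0 -65 0 0 0 1" --pt "0 0 -105 0 0 0.1 1" --pt "0 0 -145 0 0 0.23 1" --pt "0 0 -175 0 0 0.36 1" --pt "0 0 -192 0 0 0.49 1" --pt "0 0 -198 0 0 0.62 1"

```text
time: 3.95
tcp_pos: [0.4768, 0.2444, 0.266]
orientation: [0.002, 0.267, 0.964, 0.002]
contact_force: [0.2, 0.2, -0.2]
grip_width: 0.0116
```

```bash
python3 -c "
from h import *
i=camera_info('top')
a=p2w(i,312,186.5,.155);b=p2w(i,390.5,216,.155);print(a,b,np.linalg.norm(a-b),np.degrees(np.arctan2(*(a-b)[1::-1])))
m=(a+b)/2; ax=(a-b)/np.linalg.norm(a-b); print(m)
t=m-0.04*ax; t[2]=.26
row(t,68.4);s=env.sense(); print(s['contact_force'],s['wrist_torque'],s['grip_width'])"
```

```text
[0.54380927 0.03753324 0.155     ] [ 0.45524064 -0.17892254  0.155     ] 0.23387497947837538 67.7467730779858
[ 0.49952496 -0.07069465  0.155     ]
row mm [-187.9 -297.9    5.3] rot [ 5.8000e-03 -5.0000e-04  1.4063e+00] | tilt now [ 0.0049  0.0021 -1.    ] yaw 148.97 p [0.4768 0.2444 0.266 ]
[ 0.19692704  0.16769174 -0.21543499] [0.02432247 0.04122282 0.03694877] 0.011580155051753986
```

>>> jog_arm --pt "-10 -16 5 0 0 0.14 1" --pt "-30 -48 5 0 0 0.28 1" --pt "-55 -87 5 0 0 0.42 1" --pt "-80 -127 5 0 0 0.56 1" --pt "-105 -167 5 0 0 0.7 1" --pt "-130 -206 5 0 0 0.84 1" --pt "-152 -241 5 0 0 0.98 1" --pt "-170 -270 5 0 0 1.12 1"

```text
time: 4.75
tcp_pos: [0.4841, -0.077, 0.2578]
orientation: [0.001, 0.739, 0.674, 0.0]
contact_force: [0.8, 0.6, -0.9]
grip_width: 0.0112
```

```bash
python3 -c "
from h import *
m=np.array([.49952,-.0707,.26]); a=np.radians(67.75); row(m-.04*np.array([np.cos(a),np.sin(a),0]),67.75)"
```

```text
row mm [-30.5   3.1  -2.2] rot [0.0011 0.0003 0.2959] | tilt now [ 1.e-03 -5.e-04 -1.e+00] yaw 84.71 p [ 0.4841 -0.077   0.2578]
```

>>> jog_arm --pt "-12 1 -2 0 0 0.12 1" --pt "-25 2 -2 0 0 0.22 1" --pt "-30 3 -2 0 0 0.29 1" --pt "-30 3 -2 0 0 0.29 1" --pt "-30 3 -2 0 0 0.29 1" --pt "-30 3 -2 0 0 0.29 1"

```text
time: 5.35
tcp_pos: [0.485, -0.1045, 0.2592]
orientation: [0.0, 0.826, 0.564, 0.0]
contact_force: [-1.1, 0.1, -0.1]
grip_width: 0.0114
```

```bash
python3 -c "
from h import *
snap('wrist','w3')
m=np.array([.49952,-.0707,.26]); a=np.radians(67.75); row(m-.04*np.array([np.cos(a),np.sin(a),0]),67.75); print(env.sense())"
```

```text
row mm [-3.2  0.6 -0.9] rot [ 0.0002 -0.0001  0.0147] | tilt now [ 2.e-04  0.e+00 -1.e+00] yaw 68.59 p [ 0.485  -0.1045  0.2591]
{'time': 5.4, 'joints': array([-2.80866543e-01, -1.87989108e-01,  1.49585287e+00,  9.38958501e-05,
        1.83353496e+00,  9.27567253e-02]), 'dq': array([ 0.00014951,  0.00053158,  0.00214002, -0.0012075 , -0.00022633,
        0.00460109]), 'joint_efforts': array([-1.42256864e-01, -3.38017380e+01, -4.21686029e+01, -8.13820719e-03,
        1.89151855e-03, -1.34438620e-02]), 'tcp_pos': array([ 0.48495858, -0.10449064,  0.25912747]), 'orientation': array([4.57952930e-05, 8.26126018e-01, 5.63485396e-01, 9.67476129e-05]), 'contact_force': array([ 0.55640942,  0.20685979, -0.5780133 ]), 'wrist_torque': array([ 0.01847973, -0.05675289,  0.05340478]), 'grip_width': 0.011416265097634158}
```

View pics/w3.png

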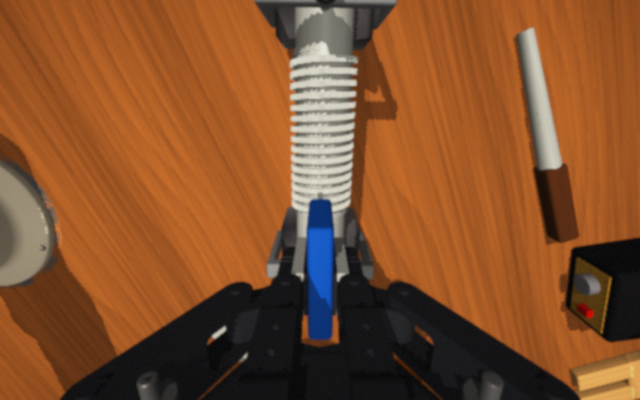

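```bash
python3 -c "
from h import *
im=cv2.imread('pics/w3_raw.png'); cv2.imwrite('pics/w3c.png',cv2.resize(im[30:230,270:380],None,fx=3*1.0,fy=3,interpolation=cv2.INTER_CUBIC))
g=im.astype(float)
sat=g.max(2)-g.min(2)
print(sat[100,270:380].round().astype(int)); print(sat[103,270:380].astype(int)); print(g[60:205,324].mean(1).astype(int))
"
```

```text
[151 154 151 152 151 149 149 148 149 148 148 147 143 140 138 137 138 142
 144 130 101  73  58  50  44  32  22  14  12  12  13  10   9  12  12  13
  11  13  12  14  14  12  11  10  12  11  13  12  12  11  10  11  13  12
  13  13  12  13  13  12  13  13  13  14  13  13  13  14  12  12  11  10
  10  13  11   9  10  10   9  17  37  50  59  58  60  67  76  78  77  76
  77  72  75  78  88 107 118 114 113 119 127 134 137 133 128 134 138 138
 132 130]
[150 150 149 151 152 154 151 149 147 148 149 149 148 145 142 139 140 140
 144 147 146 142 137 133 119  84  43  16  11  12  12  13  13  14  16  14
  15  17  16  17  18  17  17  16  17  17  18  16  16  14  15  16  17  16
  18  15  15  16  16  16  17  15  15  15  16  15  17  16  17  16  15  16
  16  16  17  16  17  18  17  17  18  18  19  19  21  36  57  74  78  79
  77  77  76  75  76  75  75  76  75  77  82  84  86  89  88  91  89  89
  89  88]
[191 171 140 128 133 147 177 200 204 203 202 201 194 171 142 130 133 136
 153 180 200 204 203 202 201 188 164 142 141 156 176 189 198 203 203 203
 199 182 156 138 138 155 175 191 201 205 204 202 197 178 148 141 164 189
 197 197 200 206 205 202 187 162 142 144 166 187 195 204 208 207 204 192
 167 141 137 156 175 192 204 208 209 206 191 167 145 145 159 175 190 203
 209 209 205 186 164 168 187 192 192 202 211 211 207 195 171 160 170 181
 186 199 208 211 210 197 176 158 168 181 187 199 209 213 210 197 169 150
 155 170 186 204 210 212 207 188 157 142 145 155 148 119  81  60  56  54
  53]
```

View pics/w3c.png

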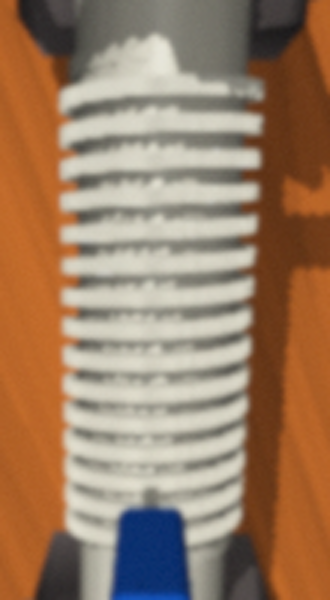

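```bash
cat > fit.py <<'E'
from h import *
import sys
def fit(out,r0,r1,cl,cr):
    im=cv2.imread(f'pics/{out}_raw.png').astype(float); i=info(out)
    sat=im.max(2)-im.min(2); br=im.mean(2)
    Ls=[];Rs=[]
    for y in range(r0,r1):
        w=br[y]; 
        x=(cl+cr)//2
        l=x
        while w[l]>115: l-=1
        r=x
        while w[r]>115: r+=1
        Ls.append((y,l+ (115-w[l])/(w[l+1]-w[l]))); Rs.append((y,r-(115-w[r])/(w[r-1]-w[r])))
    Ls=np.array(Ls);Rs=np.array(Rs)
    def env_(A,sg):
        c=None;B=A
        for k in range(6):
            c=np.polyfit(B[:,0],B[:,1],1); res=sg*(A[:,1]-np.polyval(c,A[:,0])); 
            B=A[(res>-0.3+ (0.0 if k<3 else 0)) & (res<1.5)]
        return c
    cL=env_(Ls,-1);cR=env_(Rs,1)
    f,cx,cy=K(i);P=i['pose'];C=P[:3,3]
    ray=lambda u,v:(P[:3,:3]@np.array([(u-cx)/f,-(v-cy)/f,-1]))
    pl=lambda c:(lambda n:n/np.linalg.norm(n))(np.cross(ray(np.polyval(c,r0),r0),ray(np.polyval(c,r1),r1)))
    nL,nR=pl(cL),pl(cR)
    d=np.cross(nL,nR);d/=np.linalg.norm(d)
    # bisecting plane normal
    nb=nL+nR if (nL+nR)@(nL-nR)!=0 else None
    b=nL+nR; b2=nL-nR
    nb=b if abs(b[2])<abs(b2[2])else b2
    nb/=np.linalg.norm(nb)
    half=np.arccos(min(1,abs(nb@nL)/1)); 
    print('lines',cL,cR,'axis dir',d,'yaw',np.degrees(np.arctan2(d[1],d[0]))%180,'halfang',np.degrees(half),'dist',.0325/np.sin(half))
    # axis at z=.075: horizontal line: nb.(X-C)=0
    z=.075; h=np.array([-nb[1],nb[0],0]);h/=np.linalg.norm(h); h*=np.sign(h[1])
    n2=nb[:2]; X=C[:2]+ n2*(-(nb[2]*(z-C[2])))/(n2@n2)
    print('axis line z.075 through',X,'yaw',np.degrees(np.arctan2(h[1],h[0])), 'tilt check d.z',d[2])
    return i,im,X,h
if __name__=='__main__':
    i,im,X,h=fit('w3',64,190,324,324)
    m0=np.array([.4995,-.0707])
    s0=(m0-X)@h[:2]; base=np.r_[X+s0*h[:2],.1075]; print('foot of m0',base)
    br=im.mean(2)
    ss=np.arange(-40,60,.25); val=[]
    for s in ss:
        acc=[]
        for l in (-1,0,1):
            q=base+h*s/1000+np.array([-h[1],h[0],0])*l/1000*2
            u,v=w2p(i,q); acc.append(cv2.getRectSubPix(br.astype(np.float32),(1,1),(float(u),float(v)))[0,0])
        val.append(np.mean(acc))
    val=np.array(val); np.save('prof.npy',np.c_[ss,val])
    for a in range(0,len(ss),40): print(ss[a],val[a:a+40].astype(int))
    print(w2p(i,base-h*.03),w2p(i,base+h*.05))
E
python3 fit.py
```

```text
lines [-7.46560211e-03  2.88920639e+02] [-2.98340299e-02  3.57145721e+02] axis dir [-0.37328019 -0.9018835   0.21741219] yaw 67.51584574829485 halfang 6.393381500465658 dist 0.29186163126314235
axis line z.075 through [ 0.51514669 -0.03026499] yaw 67.57569122406476 tilt check d.z 0.21741218577527954
foot of m0 [ 0.49861177 -0.07033346  0.1075    ]
-40.0 [203 201 199 197 195 191 188 185 183 182 181 180 179 177 176 174 172 170
 168 166 166 169 172 175 179 184 189 194 198 200 203 205 207 208 208 208
 209 208 207 206]
-30.0 [205 203 200 198 196 194 192 191 189 189 188 188 188 185 182 180 177 174
 172 169 167 170 174 177 181 185 190 194 199 201 203 205 207 207 207 208
 208 206 205 204]
-20.0 [203 201 198 195 193 190 188 185 183 181 180 178 175 171 167 163 161 159
 157 154 157 162 167 172 177 182 188 193 196 199 202 204 205 205 206 206
 206 205 205 204]
-10.0 [203 201 199 197 194 191 188 186 184 181 179 176 173 170 166 163 160 156
 153 155 157 159 163 169 176 182 187 191 195 200 201 203 204 205 205 205
 206 206 204 203]
0.0 [202 200 198 196 194 192 192 191 190 189 187 185 183 178 173 168 1
[... 298 characters left out ...]
95 193 190 187 182 178 173 168 162 156 152 151
 149 147 151 156 161 167 173 180 186 190 193 197 199 200 201 202 202 202
 202 202 202 202]
30.0 [201 200 198 197 195 193 191 189 185 180 175 170 163 157 151 147 144 140
 139 143 146 150 157 165 173 180 185 190 195 196 198 199 200 200 201 201
 201 201 201 200]
40.0 [200 199 198 196 193 191 186 181 176 170 163 157 151 147 143 139 139 140
 142 145 152 159 165 172 179 185 190 193 196 199 199 200 201 201 201 201
 201 201 202 202]
50.0 [202 202 202 201 199 197 193 188 184 179 171 164 157 152 147 142 141 143
 145 149 156 164 172 178 184 190 194 196 198 200 201 201 201 201 201 201
 202 202 203 204]
[319.83149872 179.99143821] [321.47589268  92.64931695]
```

```bash
python3 - <<'E'
s=open('fit.py').read()
s=s.replace("w=br[y];","w=sat[y];").replace("while w[l]>115: l-=1","while w[l]<TL: l-=1").replace("while w[r]>115: r+=1","while w[r]<TR: r+=1")
s=s.replace("l+ (115-w[l])/(w[l+1]-w[l])","l+(TL-w[l])/(w[l+1]-w[l])").replace("r-(115-w[r])/(w[r-1]-w[r])","r-(TR-w[r])/(w[r-1]-w[r])")
s=s.replace("import sys","TL,TR=75,45")
s=s.replace("    cL=env_","    globals().update(Ls=Ls,Rs=Rs)\n    cL=env_")
s+="\n    print(np.c_[Ls,Rs[:,1:]][::3].round(1).tolist())\n"
open('fit.py','w').write(s)
E
python3 fit.py | grep -v '^ \|\.0 \['
```

```text
lines [1.65588497e-02 2.88110308e+02] [-5.44689269e-02  3.61047560e+02] axis dir [-0.38008332 -0.92486919 -0.01239545] yaw 67.65934747319139 halfang 6.224840034472862 dist 0.2997315784631922
axis line z.075 through [ 0.51651784 -0.03082662] yaw 67.65252633187055 tilt check d.z -0.01239545177613093
foot of m0 [ 0.50003547 -0.07092013  0.1075    ]
[321.45608964 180.01905177] [323.14013843  92.68052491]
[[64.0, 289.2, 352.9], [67.0, 289.7, 353.0], [70.0, 292.3, 357.4], [73.0, 289.3, 356.9], [76.0, 289.2, 351.3], [79.0, 290.3, 354.6], [82.0, 292.5, 356.6], [85.0, 289.4, 356.4], [88.0, 289.5, 350.4], [91.0, 294.7, 355.4], [94.0, 290.7, 356.0], [97.0, 289.5, 351.2], [100.0, 290.9, 350.6], [103.0, 295.2, 355.4], [106.0, 290.1, 355.1], [109.0, 289.8, 349.9], [112.0, 295.5, 354.4], [115.0, 294.7, 354.6], [118.0, 290.1, 353.5], [121.0, 291.8, 352.6], [124.0, 295.4, 354.3], [127.0, 290.3, 354.1], [130.0, 290.3, 351.7], [133.0, 295.4, 353.6], [136.0, 290.8, 353.8], [139.0, 290.5, 351.9], [142.0, 293.6, 353.1], [145.0, 291.6, 353.5], [148.0, 290.5, 352.5], [151.0, 291.5, 352.1], [154.0, 292.4, 352.5], [157.0, 290.6, 352.2], [160.0, 291.0, 351.6], [163.0, 292.5, 352.4], [166.0, 290.8, 352.2], [169.0, 291.0, 351.2], [172.0, 292.2, 351.6], [175.0, 290.8, 351.4], [178.0, 291.1, 350.8], [181.0, 291.8, 351.4], [184.0, 291.1, 351.1], [187.0, 291.2, 350.4]]
```

```bash
python3 -c "
from h import *
row([.5013,-.0679,.172],67.65)"
```

```text
row mm [40.   1.8 87.1] rot [ 0.0002 -0.0001  0.0165] | tilt now [ 2.e-04  0.e+00 -1.e+00] yaw 68.59 p [ 0.485  -0.1045  0.2591]
```

>>> jog_arm --pt "15 0.5 5 0 0 0.0165 1" --pt "30 1.5 25 0 0 0.0165 1" --pt "40 1.8 50 0 0 0.0165 1" --pt "40 1.8 72 0 0 0.0165 1" --pt "40 1.8 83 0 0 0.0165 1" --pt "40 1.8 87 0 0 0.0165 1" --pt "40 1.8 87 0 0 0.0165 1" --pt "40 1.8 87 0 0 0.0165 1"

```text
time: 6.2
tcp_pos: [0.5018, -0.0686, 0.1733]
orientation: [0.001, 0.831, 0.556, 0.001]
contact_force: [0.0, -0.3, 0.0]
grip_width: 0.0116
```

```bash
python3 -c "
from h import *
snap('wrist','w4'); row([.5013,-.0679,.158],67.65); s=env.sense(); print(s['contact_force'],s['wrist_torque'])
snap('side','s4',(260,140,380,240),5)"
```

```text
row mm [ 0.5 -0.8 15.4] rot [ 0.0023 -0.0004 -0.002 ] | tilt now [ 2.3e-03 -5.0e-04 -1.0e+00] yaw 67.54 p [ 0.5018 -0.0686  0.1734]
[ 0.64919252 -0.0104192  -0.58797183] [0.02182355 0.0249926  0.02360435]
```

View pics/w4.png

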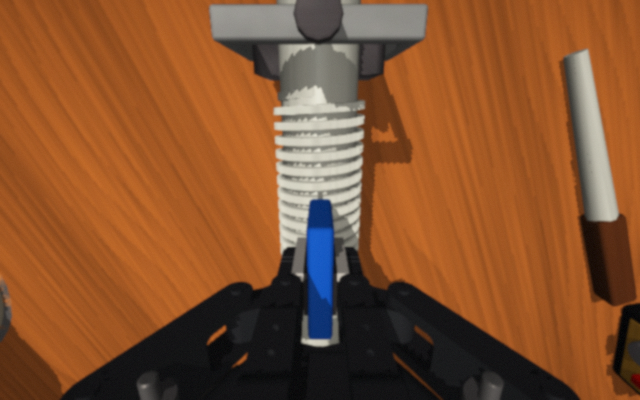

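View pics/s4.png

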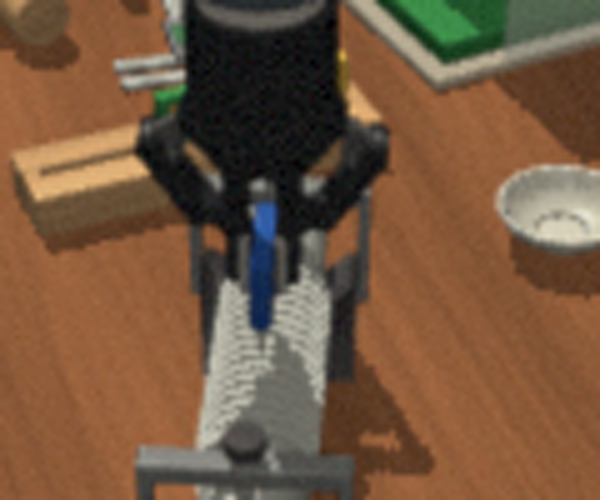

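```bash
cat > f4.py <<'E'
import fit; from fit import *
i,im,X,h=fit.fit('w4',110,195,320,320)
m0=np.array([.50004,-.07092]); s0=(m0-X)@h[:2]; b=X+s0*h[:2]; print('foot',b, 'lateral mm',((b-m0)@np.array([-h[1],h[0]]))*1000)
base=np.r_[b,.1075]; br=im.mean(2).astype(np.float32)
ss=np.arange(25,65,.5)
for lat in(-8,0,8):
    val=[cv2.getRectSubPix(br,(1,1),tuple(map(float,w2p(i,base+h*s/1000+np.array([-h[1],h[0],0])*lat/1000))))[0,0] for s in ss]
    val=np.array(val).astype(int)
    for a in range(0,80,20): print(lat,ss[a],val[a:a+20])
E
python3 f4.py
```

```text
Traceback (most recent call last):
  File "f4.py", line 2, in <module>
    i,im,X,h=fit.fit('w4',110,195,320,320)
             ^^^^^^^
AttributeError: 'function' object has no attribute 'fit'
```

```bash
sed -i '1s/.*/from fit import */;s/fit\.fit(/fit(/' f4.py; python3 f4.py
```

```text
lines [5.20859458e-02 2.67236035e+02] [-4.63838439e-02  3.69661104e+02] axis dir [-0.38016712 -0.9248853  -0.00775463] yaw 67.65525696838301 halfang 8.721708731978792 dist 0.21432998587428015
axis line z.075 through [0.53153318 0.00579296] yaw 67.65592001116688 tilt check d.z -0.007754625593336572
foot [ 0.50000744 -0.07090662] lateral mm 0.03520488587055058
-8 25.0 [124 127 138 159 180 197 203 207 208 208 207 207 205 198 186 174 163 154
 146 137]
-8 35.0 [129 131 142 162 184 196 204 208 207 207 207 206 201 193 183 173 170 165
 157 144]
-8 45.0 [132 132 143 163 185 196 202 205 205 205 206 204 199 191 180 175 176 175
 164 149]
-8 55.0 [136 131 143 167 188 200 204 204 204 204 204 202 195 181 161 142 129 124
 122 121]
0 25.0 [136 150 171 188 198 201 202 203 204 204 202 198 191 182 182 188 195 192
 180 163]
0 35.0 [151 158 171 187 197 200 202 202 201 201 199 195 189 185 187 197 204 200
 187 167]
0 45.0 [153 158 171 186 195 198 200 201 200 200 199 195 189 190 198 206 209 201
 180 160]
0 55.0 [149 152 171 187 195 198 199 199 200 199 198 195 190 187 180 165 146 134
 132 133]
8 25.0 [165 164 181 196 206 210 211 212 212 211 208 202 191 179 175 177 182 185
 182 175]
8 35.0 [167 171 183 198 206 210 211 210 211 209 206 200 186 174 164 157 146 134
 125 123]
8 45.0 [133 155 178 196 205 208 209 210 210 209 205 196 185 181 182 178 165 144
 131 129]
8 55.0 [139 161 184 198 205 208 208 208 207 205 201 191 185 186 187 181 165 143
 129 128]
```

```bash
python3 -c "
from h import *
row([.5012,-.0681,.163],67.65)"
```

```text
row mm [ 0.3 -0.8 10.4] rot [ 0.0023 -0.0004 -0.002 ] | tilt now [ 2.3e-03 -5.0e-04 -1.0e+00] yaw 67.53 p [ 0.5018 -0.0687  0.1734]
```

>>> jog_arm --pt "0.3 -0.6 4 0 0 -0.002 1" --pt "0.3 -0.6 8 0 0 -0.002 1" --pt "0.3 -0.6 10 0 0 -0.002 1" --pt "0.3 -0.6 10 0 0 -0.002 1"

```text
time: 6.7
tcp_pos: [0.5006, -0.0679, 0.1612]
orientation: [-0.0, 0.831, 0.557, -0.0]
contact_force: [-0.7, 0.7, -1.2]
grip_width: 0.0117
```

```bash
python3 -c "
from h import *
row([.5012,-.0681,.1556],67.65); s=env.sense(); print(s['contact_force'],s['wrist_torque'])"
```

```text
row mm [0.  0.7 5.6] rot [-0.001   0.0003  0.0002] | tilt now [-1.e-03  2.e-04 -1.e+00] yaw 67.66 p [ 0.5006 -0.0679  0.1612]
[-0.69527187  0.66102715 -1.22480358] [-0.02919905  0.02517738 -0.03680732]
```

>>> jog_arm --pt "0 0.4 0 0 0 0 1" --pt "0 0.7 0.7 0 0 0 1" --pt "0 0.7 1.4 0 0 0 1" --pt "0 0.7 2 0 0 0 1" --pt "0 0.7 2.6 0 0 0 1" --pt "0 0.7 3 0 0 0 1" --pt "0 0.7 3 0 0 0 1" --pt "0 0.7 3 0 0 0 1"

```text
time: 7.5
tcp_pos: [0.5015, -0.0682, 0.1589]
orientation: [-0.0, 0.831, 0.557, -0.0]
contact_force: [-0.5, 1.2, -0.9]
grip_width: 0.0111
```

```bash
python3 -c "
from h import *
row([.5012,-.0681,.1556],67.65); s=env.sense(); print(s['contact_force'],s['wrist_torque'])"
```

```text
row mm [-0.1 -0.3  3.3] rot [-0.      0.      0.0002] | tilt now [-0.  0. -1.] yaw 67.66 p [ 0.5015 -0.0682  0.1589]
[-0.51877256  1.21648639 -0.94533086] [-0.01547004  0.01700652 -0.00377553]
```

>>> jog_arm --pt "0 0 0.5 0 0 0 1" --pt "0 0 1 0 0 0 1" --pt "0 0 1.5 0 0 0 1" --pt "0 0 2 0 0 0 1" --pt "0 0 2 0 0 0 1" --pt "0 0 2 0 0 0 1"

```text
time: 8.1
tcp_pos: [0.5015, -0.0682, 0.1569]
orientation: [-0.0, 0.831, 0.557, -0.0]
contact_force: [0.6, -0.2, -0.2]
grip_width: 0.0115
```

```bash
python3 -c "
from h import *
row([.5012,-.0681,.1556],67.65); s=env.sense(); print(s['contact_force'],s['wrist_torque'])"
```

```text
row mm [-0.1 -0.3  1.3] rot [-0.     -0.      0.0001] | tilt now [-0.  0. -1.] yaw 67.66 p [ 0.5015 -0.0682  0.1569]
[ 0.5656589  -0.15791815 -0.15849158] [-0.01473645 -0.00593505 -0.01102782]
```

>>> jog_arm --pt "0 0 0.4 0 0 0 1" --pt "0 0 0.8 0 0 0 1" --pt "0 0 1.2 0 0 0 1" --pt "0 0 1.6 0 0 0 1" --pt "0 0 2 0 0 0 1" --pt "0 0 2 0 0 0 1"

```text
time: 8.7
tcp_pos: [0.5016, -0.0681, 0.1555]
orientation: [0.0, 0.831, 0.557, 0.0]
contact_force: [-1.2, 1.3, 3.5]
grip_width: 0.0116
```

```bash
python3 -c "
from h import *
row([.5012,-.0681,.1556],67.65); s=env.sense(); print(s['contact_force'],s['wrist_torque'])"
```

```text
row mm [-0.1 -0.4 -0.1] rot [ 0.0005 -0.0001  0.0002] | tilt now [ 5.e-04 -1.e-04 -1.e+00] yaw 67.66 p [ 0.5016 -0.0681  0.1555]
[-1.2370282   1.28144154  3.49274361] [ 0.04853364  0.32328866 -0.02276791]
```

>>> jog_arm --pt "0 -0.2 0.4 0 0 0 1" --pt "0 -0.2 0.8 0 0 0 1" --pt "0 -0.2 0.8 0 0 0 1" --pt "0 -0.2 0.8 0 0 0 1" --pt "0 -0.2 0.8 0 0 0 1" --pt "0 -0.2 0.8 0 0 0 1"

```text
time: 9.3
tcp_pos: [0.5016, -0.0681, 0.1554]
orientation: [0.001, 0.831, 0.557, 0.001]
contact_force: [-3.2, 0.3, 6.6]
grip_width: 0.0112
```

```bash
python3 -c "
from h import *
row([.5012,-.0681,.1556],67.65); s=env.sense(); print(s['contact_force'],s['wrist_torque'])
snap('side','s5',(280,170,360,236),8);snap('wrist','w5',(240,100,400,340),2.5)
row([.5012,-.0681,.1556],67.65); s=env.sense(); print(s['contact_force'],s['wrist_torque'],s['time'])"
```

```text
row mm [-0.1 -0.3 -0.2] rot [ 0.0015 -0.0003  0.0002] | tilt now [ 1.5e-03 -3.0e-04 -1.0e+00] yaw 67.66 p [ 0.5016 -0.0681  0.1554]
[-3.22886702  0.3197769   6.64843429] [ 0.08036338  0.51202005 -0.05799035]
row mm [-0.1 -0.3 -0.2] rot [ 0.0015 -0.0002  0.0002] | tilt now [ 1.5e-03 -3.0e-04 -1.0e+00] yaw 67.66 p [ 0.5015 -0.0681  0.1554]
[-2.71208374 -0.18783924  6.94397226] [ 0.10778482  0.48745657 -0.01100625] 9.4
```

View pics/s5.png

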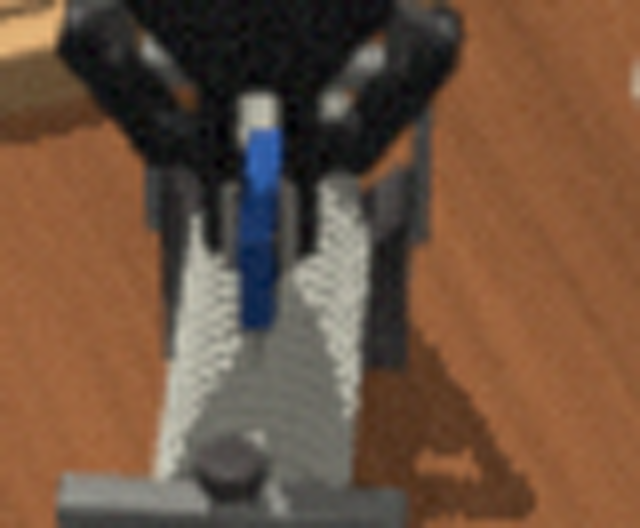

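View pics/w5.png

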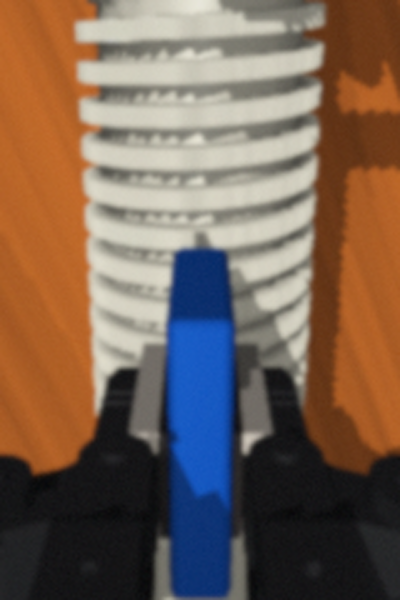

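>>> jog_arm --pt "0 -0.4 -0.2 0 0 0 1" --pt "0 -0.4 -0.2 0 0 0 1" --pt "0 -0.4 -0.2 0 0 0 1" --pt "0 -0.4 -0.2 0 0 0 1" --pt "0 -0.4 -0.2 0 0 0 1" --pt "0 -0.4 -0.2 0 0 0 1" --pt "0 -0.4 -0.2 0 0 0 1" --pt "0 -0.4 -0.2 0 0 0 1"

```text
time: 10.2
tcp_pos: [0.5015, -0.0681, 0.1554]
orientation: [0.001, 0.831, 0.557, 0.001]
contact_force: [-0.4, 0.7, 6.3]
grip_width: 0.0114
```

>>> jog_arm --pt "0 0 0 0 0 0 1" --pt "0 0 0 0 0 0 1" --pt "0 0 0 0 0 0 1" --pt "0 0 0 0 0 0 1" --pt "0 0 0 0 0 0 1" --pt "0 0 0 0 0 0 1" --pt "0 0 0 0 0 0 1" --pt "0 0 0 0 0 0 1"

```text
time: 11.0
tcp_pos: [0.5015, -0.0681, 0.1555]
orientation: [0.001, 0.831, 0.557, 0.001]
contact_force: [-1.3, 0.2, 6.5]
grip_width: 0.0113
```

```bash
python3 -c "
from h import *
row([.5012,-.0681,.1556],67.65); s=env.sense(); print(s['contact_force'],s['wrist_torque'],s['grip_width'])"
```

```text
row mm [-0.1 -0.2 -0.1] rot [ 0.0022 -0.0003  0.0002] | tilt now [ 2.1e-03 -6.0e-04 -1.0e+00] yaw 67.66 p [ 0.5015 -0.0681  0.1555]
[-1.30817645  0.20537578  6.54266261] [ 0.03589274  0.16987736 -0.06735969] 0.01130410887004277
```

>>> jog_arm --pt "0 0 -2 0 0 0 1" --pt "0 0 -5 0 0 0 1" --pt "0 0 -9 0 0 0 1" --pt "0 0 -20 0 0 0 1" --pt "0 0 -45 0 0 0 1" --pt "0 0 -75 0 0 0 1" --pt "0 0 -98 0 0 0 1" --pt "0 0 -110 0 0 0 1"

```text
time: 11.8
tcp_pos: [0.5015, -0.068, 0.2677]
orientation: [0.001, 0.831, 0.557, 0.001]
contact_force: [-0.5, -0.5, -0.0]
grip_width: 0.0113
```

```bash
python3 -c "
from h import *
row([.4766,.2445,.26],184.8); s=env.sense(); print(s['contact_force'],s['wrist_torque'],s['grip_width'])"
```

```text
row mm [ 279.6 -141.8    7.3] rot [ 0.0034  0.0037 -2.0445] | tilt now [ 4.1e-03 -8.0e-04 -1.0e+00] yaw 67.66 p [ 0.5015 -0.068   0.2677]
[-0.5018526  -0.45685134 -0.02945062] [ 0.03202329 -0.03384103 -0.01155794] 0.011299896397028487
```

>>> jog_arm --pt "10 -5 3 0 0 -0.14 1" --pt "30 -15 5 0 0 -0.28 1" --pt "55 -28 5 0 0 -0.42 1" --pt "82 -41 5 0 0 -0.56 1" --pt "110 -55 5 0 0 -0.7 1" --pt "138 -70 5 0 0 -0.84 1" --pt "164 -83 5 0 0 -0.98 1" --pt "188 -95 5 0 0 -1.12 1"

```text
time: 12.6
tcp_pos: [0.4841, 0.1434, 0.259]
orientation: [-0.0, 0.405, 0.914, -0.0]
contact_force: [-0.6, 0.4, -0.8]
grip_width: 0.0117
```

```bash
python3 -c "
from h import *
row([.4766,.2445,.26],184.8)"
```

```text
row mm [79.9 62.3 -1. ] rot [-3.000e-04 -6.000e-04 -9.182e-01] | tilt now [-6.e-04 -1.e-04 -1.e+00] yaw 132.19 p [0.4841 0.1434 0.259 ]
```

>>> jog_arm --pt "18 14 0 0 0 -0.14 1" --pt "36 28 0 0 0 -0.28 1" --pt "52 40 0 0 0 -0.42 1" --pt "66 51 0 0 0 -0.56 1" --pt "76 59 0 0 0 -0.7 1" --pt "80 62 0 0 0 -0.82 1" --pt "80 62 0 0 0 -0.915 1" --pt "80 62 0 0 0 -0.918 1"

```text
time: 13.4
tcp_pos: [0.4772, 0.2433, 0.2588]
orientation: [-0.0, -0.039, 0.999, -0.0]
contact_force: [0.1, 0.0, -1.0]
grip_width: 0.0114
```

>>> jog_arm --pt "0 0 20 0 0 0 1" --pt "0 0 50 0 0 0 1" --pt "0 0 85 0 0 0 1" --pt "0 0 115 0 0 0 1" --pt "0 0 130 0 0 0 1" --pt "0 0 135 0 0 0 1" --pt "0 0 135 0 0 0 1" --pt "0 0 135 0 0 0 1"

```text
time: 14.2
tcp_pos: [0.4782, 0.2434, 0.1263]
orientation: [0.001, -0.038, 0.999, 0.001]
contact_force: [0.2, -0.1, -0.1]
grip_width: 0.0114
```

```bash
python3 -c "
from h import *
snap('wrist','w6',(220,100,420,340),2.5)
row([.4766,.2445,.090],184.8); s=env.sense(); print(s['contact_force'],s['grip_width'])"
```

```text
row mm [ 1.7  1.2 36.4] rot [ 0.0011  0.0031 -0.0069] | tilt now [ 0.003   0.0013 -1.    ] yaw -175.59 p [0.4783 0.2434 0.1264]
[-0.15479674 -0.6275582  -0.43381135] 0.011301053761920745
```

View pics/w6.png

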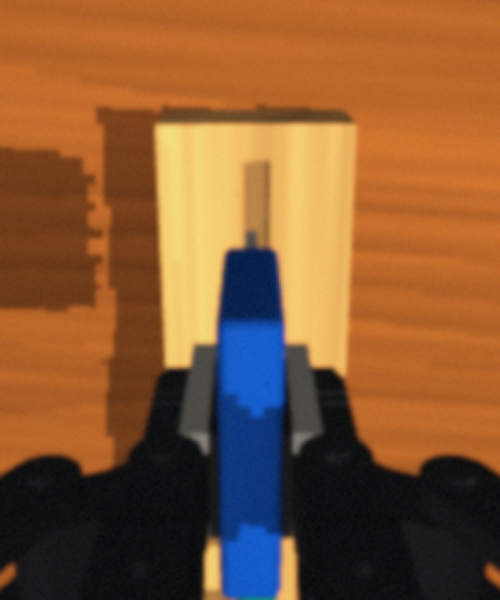

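```bash
python3 -c "
from h import *
i=info('w6')
im=cv2.imread('pics/w6_raw.png').astype(float)
for y in (168,172,176,180,184,188):
    print(y,im[y,312:335,2].astype(int))
for c in [(322.8,164.8),(323,190)]: print(p2w(i,*c,.03))
"
```

```text
168 [245 244 243 240 234 218 195 186 186 187 185 181 181 172 158 175 209 230
 235 236 237 238 241]
172 [245 244 242 240 234 218 195 185 186 186 184 184 179 171 158 172 209 230
 235 237 237 239 241]
176 [245 243 241 239 233 218 196 186 186 189 186 184 179 172 160 172 210 230
 236 237 237 239 242]
180 [245 244 242 240 234 219 198 187 187 187 188 183 181 172 162 178 213 230
 235 237 238 239 242]
184 [245 244 243 240 233 219 195 187 186 187 186 184 183 173 161 180 215 231
 235 236 238 239 241]
188 [245 244 242 240 234 220 197 187 188 190 186 184 178 165 158 178 213 231
 235 236 237 240 242]
[0.44354399 0.24280707 0.03      ]
[0.46350527 0.24456944 0.03      ]
```

>>> jog_arm --pt "1.2 2 8 0 0 -0.008 1" --pt "1.2 2 18 0 0 -0.008 1" --pt "1.2 2 28 0 0 -0.008 1" --pt "1.2 2 34 0 0 -0.008 1" --pt "1.2 2 36 0 0 -0.008 1" --pt "1.2 2 36 0 0 -0.008 1" --pt "1.2 2 36 0 0 -0.008 1"

```text
time: 14.95
tcp_pos: [0.4762, 0.245, 0.0886]
orientation: [0.0, -0.043, 0.999, 0.0]
contact_force: [-0.3, 0.0, -0.3]
grip_width: 0.0111
```

```bash
python3 -c "
from h import *
snap('wrist','w7',(220,100,420,340),2.5)
row([.4770,.2453,.063],184.9); s=env.sense(); print(s['contact_force'],s['grip_width'])"
```

```text
row mm [-0.7  0.2 25.8] rot [ 0.0003  0.0008 -0.0003] | tilt now [ 7.e-04  3.e-04 -1.e+00] yaw -175.11 p [0.4763 0.245  0.0888]
[-0.24921088 -0.18226537 -0.06854158] 0.011371856892228844
```

View pics/w7.png

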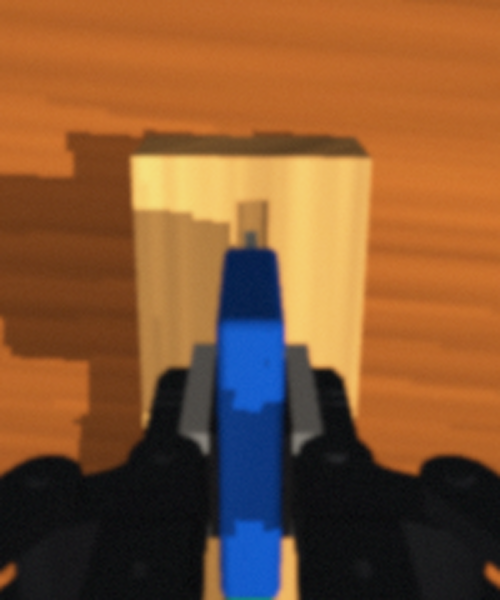

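The leaf end, at crop columns 244–257, is centred over the slot at 237–267. I'm inserting it now.

>>> jog_arm --pt "-0.5 0.4 4 0 0 0 1" --pt "-0.5 0.4 8 0 0 0 1" --pt "-0.5 0.4 12 0 0 0 1" --pt "-0.5 0.4 16 0 0 0 1" --pt "-0.5 0.4 20 0 0 0 1" --pt "-0.5 0.4 23 0 0 0 1" --pt "-0.5 0.4 25 0 0 0 1" --pt "-0.5 0.4 25 0 0 0 1"

```text
time: 15.8
tcp_pos: [0.4763, 0.2453, 0.0629]
orientation: [-0.0, -0.043, 0.999, -0.0]
contact_force: [1.1, 0.3, -0.2]
grip_width: 0.0115
```

```bash
python3 -c "
from h import *
row([.4770,.2453,.062],184.9); s=env.sense(); print(s['contact_force'],s['wrist_torque'])"
```

```text
row mm [-0.7 -0.   0.9] rot [-0.0003 -0.0006 -0.0002] | tilt now [-5.e-04 -3.e-04 -1.e+00] yaw -175.11 p [0.4763 0.2453 0.0629]
[ 1.08872     0.3452404  -0.23644109] [-0.06519261 -0.06211914 -0.0060445 ]
```

>>> jog_arm --pt "-0.4 0 0.5 0 0 0 1" --pt "-0.4 0 1 0 0 0 1" --pt "-0.4 0 1.5 0 0 0 1" --pt "-0.4 0 1.8 0 0 0 1" --pt "-0.4 0 1.8 0 0 0 1" --pt "-0.4 0 1.8 0 0 0 1"

```text
time: 16.4
tcp_pos: [0.477, 0.2455, 0.0621]
orientation: [0.0, -0.043, 0.999, 0.0]
contact_force: [-1.7, -0.4, 4.1]
grip_width: 0.011
```

```bash
python3 -c "
from h import *
row([.4770,.2453,.062],184.9); s=env.sense(); print(s['contact_force'],s['wrist_torque'])"
```

```text
row mm [ 0.  -0.2  0.1] rot [ 0.0002  0.0005 -0.0002] | tilt now [ 5.e-04  2.e-04 -1.e+00] yaw -175.11 p [0.477  0.2455 0.0621]
[-1.66686366 -0.39584294  4.08959698] [-0.12260401  0.22885544  0.05937895]
```

Contact came at TCP z 0.0621, the same height as at the grasp, so the comb is home. I'm releasing gradually.

>>> jog_arm --pt "0 0 -0.8 0 0 0 1" --pt "0 0 -1 0 0 0 0.9" --pt "0 0 -1 0 0 0 0.8" --pt "0 0 -1 0 0 0 0.7" --pt "0 0 -1 0 0 0 0.6" --pt "0 0 -1 0 0 0 0.6" --pt "0 0 -1 0 0 0 0.6"

```text
time: 17.1
tcp_pos: [0.4769, 0.2454, 0.0625]
orientation: [0.0, -0.043, 0.999, 0.0]
contact_force: [0.6, -0.6, 0.3]
grip_width: 0.0343
```

>>> jog_arm --pt "0 0 -6 0 0 0 0.6" --pt "0 0 -20 0 0 0 0.6" --pt "0 0 -45 0 0 0 0.6" --pt "0 0 -80 0 0 0 0.6" --pt "0 0 -120 0 0 0 0.6" --pt "0 0 -155 0 0 0 0.6" --pt "0 0 -180 0 0 0 0.6" --pt "0 0 -190 0 0 0 0.6"

```text
time: 17.9
tcp_pos: [0.4776, 0.2457, 0.2576]
orientation: [0.003, -0.043, 0.999, 0.001]
contact_force: [0.9, 0.9, -0.1]
grip_width: 0.034
```

>>> jog_arm --pt "30 0 0 0 0 0 0.3" --pt "60 0 0 0 0 0 0.1" --pt "80 0 0 0 0 0 0" --pt "80 0 0 0 0 0 0" --pt "80 0 0 0 0 0 0"

```text
time: 18.4
tcp_pos: [0.3973, 0.2386, 0.2525]
orientation: [0.0, -0.043, 0.999, 0.0]
contact_force: [0.3, -0.7, 0.4]
grip_width: 0.0855
```

```bash
python3 -c "
from h import *
snap('wrist','w8'); snap('side','s8',(250,140,350,215),8); snap('top','t8'); s=env.sense(); print(s['contact_force'],s['grip_width'],s['time'])
im=cv2.imread('pics/w8_raw.png');cv2.imwrite('pics/w8c.png',im)
"
```

```text
[ 0.10727629  0.03076295 -0.12772243] 0.0854054557006316 18.55
```

View pics/w8.png

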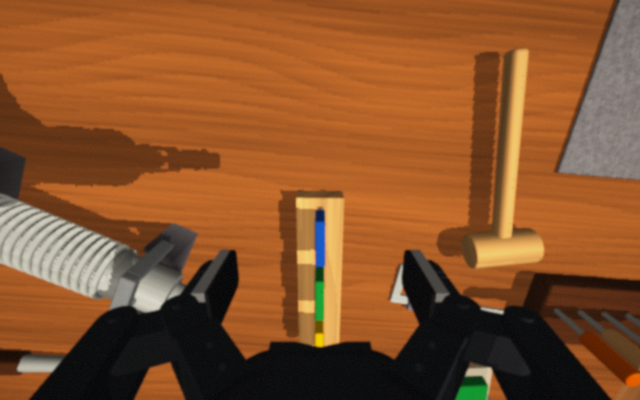

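View pics/s8.png

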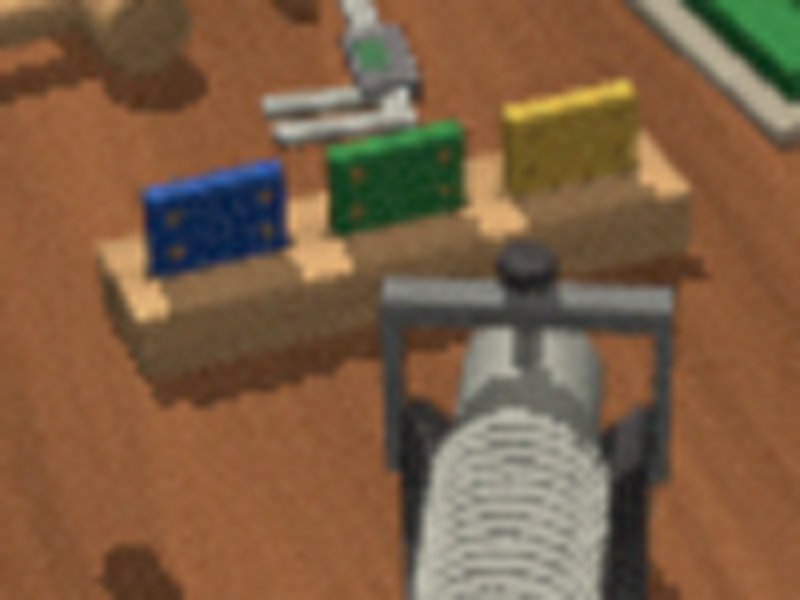

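View pics/t8.png

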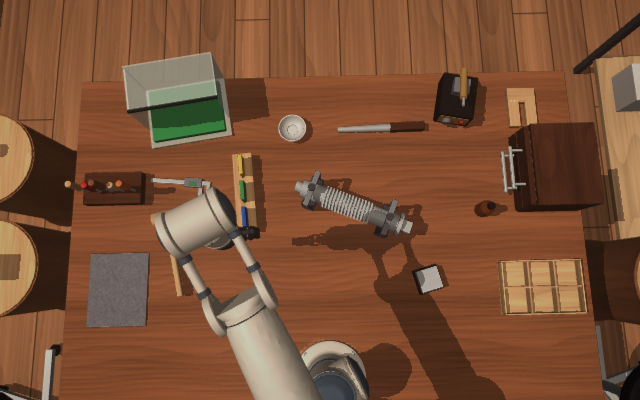

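The blue comb sits flush in its slot (crop 145–285, 165–275), like the green and yellow ones. I'll compare this view with the first one, then hand in.

```bash
python3 -c "
from h import *
a=cv2.imread('pics/side0.png').astype(int);b=cv2.imread('pics/s8_raw.png').astype(int)
for im in(a,b):
    m=cv2.inRange(cv2.cvtColor(im.astype(np.uint8),cv2.COLOR_BGR2HSV),(105,120,40),(130,255,255)); ys,xs=np.nonzero(m[140:200,250:350]); print(xs.mean()+250,ys.mean()+140,xs.min(),xs.max(),ys.min(),ys.max(),len(xs))
d=np.abs(a-b).sum(2)[120:330,200:480]; print((d>80).sum())
s=env.sense();print(s['contact_force'],np.abs(s['dq']).max()); env.sign_off()"
```

```text
276.60130718954247 166.59477124183007 18 34 20 33 153
276.38709677419354 166.55483870967743 18 34 20 33 155
5858
[ 0.10727629  0.03076295 -0.12772243] 0.005386676687486035
the job is handed in; nothing more can be done
```

The blue comb was seated fully in the thread, checked under light pressure, and put back fully home in its own slot. The job was handed in at about 18.6 s.

- **Finding the grooves:** I read the spindle axis and groove phase from the wrist camera. Lowering gently, the teeth entered on the first try with no contact at ridge height.
- **Seating:** First contact came at TCP z 0.1555, against 0.1556 predicted for fully seated and about 0.160 for standing on the ridges. The height did not change as pressure rose from 3.5 to 6.6 N. I held about 6.5 N for over 1.5 s, with tool tilt at or below 0.002 rad and yaw within 0.01° of the fitted axis.
- **Return:** The comb met the rack at TCP z 0.0621, the same height as when it was grasped. The side view shows it within about 0.2 px of where it started. The green and yellow combs and the bench items look unmoved in the final pictures. The mallet is partly hidden by the arm in the top view, but the wrist view shows it lying there.

**Disagreement and limits:**
- A sideways force of about 3 N appeared while pressing. I eased it to about 1 N.
- The pixel comparison of the first and last side views also shows many changed pixels around the work area. I put that down to the arm's moved shadow but did not check it separately.
- The five teeth bedding along the whole length was judged from height and force, because the camera could see only one end of the leaf.

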